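# Transfer a handle carrier to the drying rail

## Task

Slide the hanging handle carrier along its rail to the end stop, lift it over the stops onto the next rail, then slide it along that rail until it has pushed the stop block's button fully in, and leave it hanging there. Hold only the carrier, push it gently along (10 N is plenty; the rack is delicate), and leave the small things in front of the rack alone.

Things in the scene. Friction and masses are not known exactly. Their poses are not given: they have to be found in the camera images.
- rack: Fixed rack: plywood base 135 x 405 x 15 mm, posts at the back, two level steel rails in line along its y axis, tops 235 mm up. Origin: on the table, under the rail line, mid-gap between the rails; x away from robot, y left along the rails. Rail A (carrier starts here) y +20 to +185 mm, rail B y -20 to -200 mm. Rails 7 mm thick, 30 mm tall, round-topped. Between them a 40 mm gap.
- rail_a_end (a point): On the rail line at rail-top height, on the face of rail A's inner end stop that the carrier runs up against (rack y = +28 mm). Axes as the rack's. Every rail end has such a stop, 8 mm long (within the rail's length), 9 mm thick, standing 16 mm above the rail top.
- rail_b_start (a point): On the rail line at rail-top height, on the face of rail B's inner end stop that looks along rail B (rack y = -28 mm). Axes as the rack's. Far along rail B a dark steel stop block (24 mm long, top 22 mm above the rail) is clamped fast; its face towards the carrier is somewhere between y = -166 and -118 mm, not measured: find it by touch.
- keeper_a_end (a point): Inner end of the flat keeper bar behind rail A (rack x = 16 to 30 mm, underside 3 mm and top 10 mm above the rail top, y = +63 to +177 mm). It lies over the carrier's rear lug and blocks lifting; the carrier comes off rail A only at the inner stop (carrier middle at y = 50 to 56 mm).
- keeper_b_start (a point): Inner end of the like keeper bar behind rail B (y = -85 to -192 mm). So the carrier goes down onto rail B only beside its inner stop (carrier middle at y = -50 to -78 mm) and slides under the keeper from there.
- carrier: Loose aluminium carrier, about 0.3 kg, brown handle hanging under it to 203 mm below the rail. Origin: middle of the saddle's underside, on the rail top; axes as the rack's. Saddle 44 mm long (y), 12 mm high, slot 11 mm wide, rear lip 14 mm deep. Front cheek leads to a foot 70 mm below the rail top: lift 16 to 40 mm at a rail. Rear lug 14 mm long, out to x = 27 mm, top 2 mm below the rail top.
- carrier_grip (a point): Centre of the carrier's grip: an upright black square block 16 x 16 x 34 mm on a stem over the saddle's middle, its centre 49 mm above the rail top. Axes as the carrier's. Take it from above by either pair of faces.
- button (a joint): Brass button, 9 mm across, in the stop block's face, on the rail line 6.8 mm above the rail top. Stands out 10 mm; 0 = out, 0.008 = fully in (hard stop, still 2 mm out). Moves against about 3 N of friction and stays where pushed; the end of the carrier's saddle pushes it. The carrier itself slides with 1 to 4 N of friction.
- ferrule_2: Small pale ferrule ring, 23 mm across and 22 mm high, standing in front of the rack; origin under its centre. Bystander.
- handle_blank_b: Pale wooden handle blank, 23 x 118 x 19 mm, lying in front of the rack; origin under its centre. Bystander.
- marker_1: White marker pen, 124 x 13 x 14 mm, lying in front of the rack; origin under its centre. Bystander.

How it is judged:
On the way, in this order (a step that is already met when the one before it is completed fails the run):
1. the carrier has been slid along rail A to its inner end stop (within 6 mm), still hanging on the rail (y of carrier_grip in the frame of rack between 0.044 and 0.0565 m and z of carrier_grip in the frame of rack between 0.277 and 0.2875 m), for 0.1 s.
2. the carrier has been lifted over the stops and sits down on rail B, in the opening beside its inner stop (y of carrier_grip in the frame of rack between -0.083 and -0.045 m and z of carrier_grip in the frame of rack between 0.277 and 0.2875 m and contact force between carrier and rack above 0.5 N), for 0.1 s.
3. the carrier, sliding on rail B, has pushed the button in (at least 6.5 of 8 mm) (value of joint button above 0.0065 m and y of carrier_grip in the frame of rack between -0.152 and -0.085 m and z of carrier_grip in the frame of rack between 0.277 and 0.2875 m), for 0.1 s.
At the end, for the whole second after the job is handed in: The button is in by at least 6.5 of its 8 mm, the carrier hangs at rest and released on rail B, upright within 0.2 rad, its middle between y = -152 and -85 mm in the rack's frame (all of step 3 and x of carrier_grip in the frame of rack between -0.012 and 0.012 m and angle between carrier_grip's own z axis and vertical below 0.2 rad and linear speed of carrier below 0.03 m/s and contact force between the fingers and carrier below 0.5 N); the robot touches nothing.
It fails at once if the contacts between carrier and rack, added together, exceed 32 N (a push of some 16 N at the grip) (contact force between carrier and rack above 32 N).
It fails at once if the hand presses on the rack, its block or its button (more than 2 N) (contact force between any of the fingers, the arm and rack above 2 N).
It fails at once if a bystander is moved by more than 20 mm (distance of any of ferrule_2, handle_blank_b, marker_1 from where it was at the start of the episode above 0.02 m).
It also fails if it takes over 72 s, if anything falls off the work surface, if the arm or the gripper's body presses on something with over 40 N, if the wrist force passes 120 N, or if a joint passes its speed limit or range.

## Robot

A 6-joint arm with a two-finger parallel gripper is mounted at the origin on a cart in front of the work surface, level with it; the furniture and walls round the work are solid. World frame = base frame: x ahead of the robot, y to its left, z up, the work surface at z = 0. Lengths are in m, angles in rad, forces in N, time in s.
With the tool pointing down it reaches from about 0.35 to 0.975 m from the base axis. Payload 17.4 kg.
Tool frame: the origin (TCP) lies midway between the tips of the shut fingers; the grasp point (between the pads) lies robot.grip_point_offset behind it (robot.grip_point_offset is the distance from the TCP to the grasp point, in m); z points along the fingers, x is the direction in which the jaws open and shut, and the axes are right-handed (so a half turn about z gives the same grasp; the last joint's range is limited). The gripper opens to 85 mm and grips with 20 to 120 N. Pads are 22 mm wide; open, the fingers measure 114 mm over their backs; the gripper's body (76 mm by 85 mm) begins 54 mm behind the grasp point. The pads swing forward as they close: fully open they stand 13 mm farther back than shut.
Start: joints at [-1.387, 0.116, 1.442, -0, 1.584, -0.038], TCP at [0.148, -0.658, 0.231] pointing down, gripper open.
Joint ranges: [-2.83, 2.83], [-0.83, 2.19], [0.07, 2.5], [-1.14, 4.28], [0.01, 3], [-2.97, 2.97]. Speed limits (rad/s): [1.89, 1.89, 2.22, 3.14, 3.14, 3.14].

## Interface

Orientations are given as a unit quaternion [x, y, z, w].
In Python, from plant import robot, cams, job gives the robot as it stands. The module is installed in compiled form; this text tells all that it offers.
- The arm moves only by the tool drive_tool, never from a script. Its argument "targets" is text: rows parted by semicolons, each of 7 numbers parted by spaces: the gripper command: -1 is fully open, 1 is shut, values between are in proportion, then the shift along the tool's x, y, z in mm, then the turn, a rotation vector about the tool's x, y, z in rad. A call has 1 to 12 rows; each row shifts and turns the pose as measured when the row begins, along the tool's axes as they then stand; what a row does not reach is not made up. A row lasts 1/12 s, in which the tool goes at most 41.7 mm and 7.16 degrees, less where a joint would pass 70% of its speed; a pose out of reach is approached as far as the arm can. A call with a gripper value outside its range is refused whole. The fingers move at their own pace and stop on an object; "newtons" is the grip in N (left out, the last holds). Time passes only in rows, so rows that do not move let the fingers close. It gives the time, the measured TCP pose, the force and the opening at its end, in the units of the state.
- robot.state(): the state, without advancing time (a new reading comes with each control period).
- cams.capture(name): name is "scene" or "side" or "wrist"; returns the picture (480x640x3 uint8, blue, green, red); there is no depth.
- cams.camera_info(name): a dict with "fx", "fy", "cx", "cy" (pixels), "cam_to_world" (4x4, takes a point from camera to world coordinates); the wrist camera has in their place "hand_eye" (4x4, takes a point from camera to tool coordinates, whose origin is the TCP and whose axes are the tool frame's). Camera axes: x right, y down, z forward; pixel columns grow to the right and rows downward; lengths in m; the calibration is good to about 2 mm. A picture is of the moment at which its call begins: read the wrist's pose just before it. camera_info takes no time and is no camera call.
- job.sign_off(): hands the job in, once; it reports no verdict.
The state is a dict: "time_s": time; "joint_pos": joint angles; "joint_velocities": joint speeds; "joint_torque": joint torques, N m; "tool_pos": TCP position; "tcp_rot": TCP orientation; "ft_force": force on the tool from outside, world axes, zero at the start; "ft_torque": the same for the moment, N m; "grip_width": opening from 0.0 (shut) to 1.0 (fully open).
Only numpy, scipy, OpenCV 4.12 (cv2) and the standard library are available. Lean on these libraries where they do the work, as an engineer would, in place of code of your own. Each camera call takes 0.05 s, during which the arm holds its last target. There are 200 camera calls.

## Working session

There is one attempt and no reset: what is moved stays moved. The work goes in short steps, Python scripts to look and compute and a tool call to move; the robot and the scene stay as the last step left them, time stands still between calls to the robot, and variables do not carry over. Pictures are saved under pics/ and viewed, about 8 in all and at most 12, crops included, and the job is handed in when it is done.

Besides the shell and the picture viewer there is one more tool, called after "Call:" as a command line: name --argument value ..., lists and objects as JSON in quotes. drive_tool: Moves the arm, as the interface text tells. Its arguments: {"type":"object","properties":{"targets":{"type":"string"},"newtons":{"type":"number"}},"required":["targets"]}

```bash
mkdir -p pics; python3 - <<'E'
from plant import robot,cams,job
import cv2,numpy as np
np.set_printoptions(precision=4,suppress=True)
print(robot.state(), robot.grip_point_offset)
for n in("scene","side","wrist"):
    cv2.imwrite(f"pics/{n}0.png",cams.capture(n)); print(n,cams.camera_info(n))
E
```

```text
{'time_s': 0.0, 'joint_pos': array([-1.3868,  0.1165,  1.4423, -0.    ,  1.584 , -0.0378]), 'joint_velocities': array([-0.0019,  0.0004, -0.0003, -0.0003, -0.0002,  0.0001]), 'joint_torque': array([ -0.0016, -73.1975, -63.25  ,  -0.0001,   0.0061,   0.    ]), 'tool_pos': array([ 0.1484, -0.6583,  0.2306]), 'tcp_rot': array([ 0.781 , -0.6245, -0.0005, -0.0004]), 'ft_force': array([ 0.3253,  0.3967, -0.0757]), 'ft_torque': array([ 0.0362,  0.031 , -0.0287]), 'grip_width': 1.0004542654057142} 0.0187
scene {'fx': 560.2308978501314, 'fy': 560.2308978501314, 'cx': 321.8495625365636, 'cy': 244.9581603994921, 'cam_to_world': array([[-0.8043, -0.2766,  0.5259,  0.0533],
       [-0.5941,  0.3606, -0.719 ,  0.6903],
       [ 0.0092, -0.8908, -0.4543,  0.5805],
       [ 0.    ,  0.    ,  0.    ,  1.    ]])}
side {'fx': 485.9414785916267, 'fy': 485.9414785916267, 'cx': 314.80827701948675, 'cy': 242.98823719825737, 'cam_to_world': array([[ 0.9967,  0.0374, -0.0718,  0.5527],
       [ 0.079 , -0.6431,  0.7617, -0.5925],
       [-0.0177, -0.7648, -0.644 ,  0.7339],
       [ 0.    ,  0.    ,  0.    ,  1.    ]])}
wrist {'fx': 357.0343910383886, 'fy': 357.0343910383886, 'cx': 320.233423418216, 'cy': 236.36641396029825, 'hand_eye': array([[ 1.    ,  0.0002,  0.    ,  0.    ],
       [-0.0002,  0.9522,  0.3054, -0.0777],
       [ 0.    , -0.3054,  0.9522, -0.1429],
       [ 0.    ,  0.    ,  0.    ,  1.    ]])}
```

View pics/scene0.png

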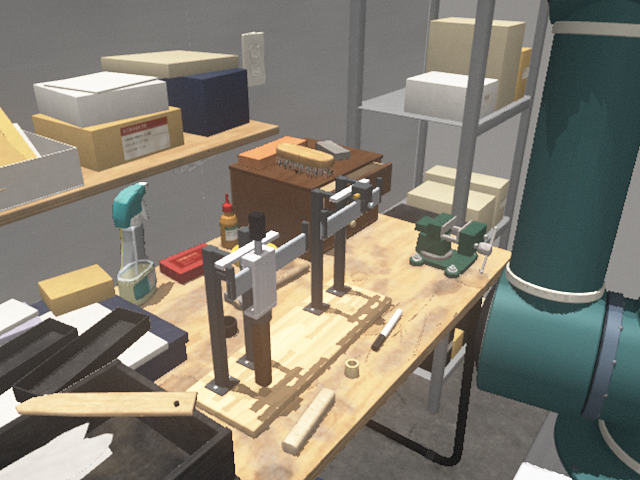

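View pics/side0.png

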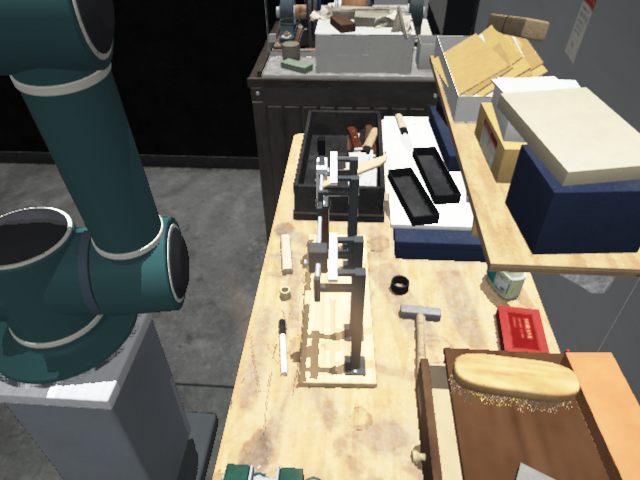

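The scene view shows the carrier on rail A (black grip near (257,222)). In the side view, the base's near edge is at about row 385. Next I'll look at enlarged crops.

```bash
python3 - <<'E'
import cv2,numpy as np
a=cv2.imread("pics/scene0.png")[170:440,190:400];b=cv2.imread("pics/side0.png")[130:400,270:420]
r=lambda i:cv2.resize(i,None,fx=2.2,fy=2.2,interpolation=cv2.INTER_CUBIC)
cv2.imwrite("pics/crop1.png",np.hstack([r(a),r(b)]))
E
```

```text
(no output)
```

View pics/crop1.png

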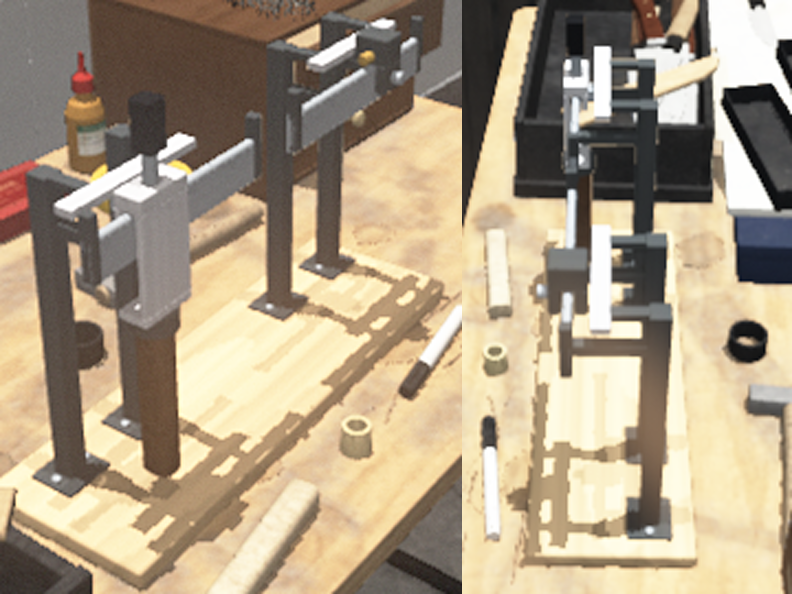

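```bash
cat > h.py <<'E'
import numpy as np
from plant import robot,cams
from scipy.optimize import least_squares
I={n:cams.camera_info(n) for n in("scene","side")}
def proj(n,P):
    c=I[n];T=np.linalg.inv(c["cam_to_world"]);p=T[:3,:3]@P+T[:3,3]
    return np.array([c["fx"]*p[0]/p[2]+c["cx"],c["fy"]*p[1]/p[2]+c["cy"]])
def R(a): return np.array([[np.cos(a),-np.sin(a),0],[np.sin(a),np.cos(a),0],[0,0,1]])
E
python3 - <<'E'
from h import *
np.set_printoptions(precision=4,suppress=True)
S=lambda u,v:("scene",u/2.2+190,v/2.2+170); D=lambda u,v:("side",(u-462)/2.2+270,v/2.2+130)
obs=[(S(253,114),(0,.024,.251)),(S(88,213),(0,.181,.251)),(S(193,138),(.023,.063,.245)),(S(62,207),(.023,.177,.245)),
 (D(567,296),(0,-.196,.251)),(D(600,324),(.023,-.192,.245)),(D(601,228),(.023,-.085,.245)),(D(602,48),(.023,.177,.245))]
g=[(S(147,98),.301),(D(575,15),.301)]
def res(p):
    r=[]
    for (n,u,v),P in obs: r+=list(proj(n,R(p[2])@np.array(P)+[p[0],p[1],0])-[u,v])
    for (n,u,v),z in g: r+=list(proj(n,R(p[2])@np.array([p[4],p[3],z])+[p[0],p[1],0])-[u,v])
    return np.array(r)
s=least_squares(res,[.6,0,0,.1,0],loss="soft_l1")
print(s.x); print(res(s.x).reshape(-1,2))
p=s.x;print("grip",R(p[2])@[p[4],p[3],0]+[p[0],p[1],0])
E
```

```text
[0.4977 0.1011 0.0516 0.1275 0.    ]
[[ 0.0998 -0.2087]
 [-0.0313 -0.281 ]
 [-2.4539 -1.4253]
 [ 0.2013  0.2269]
 [-0.7239 11.7352]
 [ 0.3748  0.1781]
 [-0.1661 -2.661 ]
 [-0.7714 -1.9443]
 [-0.2222 -1.0196]
 [-0.588  -0.3551]]
grip [0.4911 0.2284 0.    ]
```

Call:
drive_tool --targets "-1 -24 -25 -22 0 0 0;-1 -24 -25 -22 0 0 0;-1 -27 -28 -13 0 0 0;-1 -27 -28 -13 0 0 0;-1 -27 -28 -13 0 0 0;-1 -27 -28 -13 0 0 0;-1 -27 -28 -13 0 0 0;-1 -27 -28 -13 0 0 0;-1 -27 -28 -13 0 0 0;-1 -27 -28 -13 0 0 0;-1 -27 -28 -13 0 0 0;-1 -27 -28 -13 0 0 0"

```text
time_s: 1.15
tool_pos: [0.4004, -0.2701, 0.4036]
tcp_rot: [0.778, -0.628, -0.005, -0.004]
ft_force: [0.0, -2.3, 0.3]
grip_width: 1.0
```

```bash
cat >> h.py <<'E'
from scipy.spatial.transform import Rotation as Ro
RK=np.array([.4977,.1011,.0516])
def togo(w,z,rk=RK):  # rack x,y of TCP target, z -> remaining shift in tool axes (mm), turn about z
    s=robot.state();r=Ro.from_quat(s["tcp_rot"])
    t=R(rk[2])@[w[0],w[1],z]+[rk[0],rk[1],0]
    want=Ro.from_matrix(np.c_[R(rk[2])@[0,-1,0],R(rk[2])@[-1,0,0],[0,0,-1]])
    p=R(rk[2]).T@(s["tool_pos"]-[rk[0],rk[1],0])
    print("t",s["time_s"],"tcp",s["tool_pos"].round(4),"rack",p.round(4),"F",s["ft_force"].round(2),"w",round(s["grip_width"],3))
    print("shift",(1e3*r.inv().apply(t-s["tool_pos"])).round(1),"turn",(r.inv()*want).as_rotvec().round(4))
E
python3 -c "
from h import *
togo((0,.1275),.40)"
```

```text
t 1.15 tcp [ 0.4004 -0.2701  0.4036] rack [-0.1163 -0.3657  0.4036] F [ 0.04 -2.31  0.34] w 1.0
shift [-468.2 -193.5    9.2] turn [0.0017 0.0121 0.1602]
```

Call:
drive_tool --targets "-1 -38 -16 0 0 0 0;-1 -38 -16 0 0 0 0;-1 -38 -16 0 0 0 0;-1 -38 -16 0 0 0 0;-1 -38 -16 0 0 0 0;-1 -38 -16 0 0 0 0;-1 -38 -16 0 0 0 0;-1 -38 -16 0 0 0 0;-1 -38 -16 0 0 0 0;-1 -38 -16 0 0 0 0;-1 -30 -12 0 0 0 0.08;-1 -20 -10 0 0 0 0.08"

```text
time_s: 2.15
tool_pos: [0.4863, 0.1989, 0.4105]
tcp_rot: [0.725, -0.688, -0.003, -0.004]
ft_force: [-0.2, -0.8, -0.1]
grip_width: 1.003
```

```bash
python3 -c "
from h import *
togo((0,.1275),.34)"
```

```text
t 2.15 tcp [0.4863 0.1989 0.4105] rack [-0.0063  0.0982  0.4105] F [-0.24 -0.79 -0.05] w 1.003
shift [-28.5  -6.2  70.9] turn [-0.0016  0.0111  0.0005]
```

Settle above the grip and look through the wrist camera.

Call:
drive_tool --targets "-1 -14 -3 20 0 0.005 0;-1 -14 -3 10 0 0.006 0;-1 0 0 0 0 0 0"

```text
time_s: 2.4
tool_pos: [0.4912, 0.2337, 0.3786]
tcp_rot: [0.725, -0.689, 0.0, -0.0]
ft_force: [0.0, -0.4, -0.6]
grip_width: 0.999
```

```bash
python3 - <<'E'
from h import *
import cv2
togo((0,.1275),.34)
cv2.imwrite("pics/w1.png",cams.capture("wrist"))
E
```

```text
t 2.4 tcp [0.4912 0.2337 0.3786] rack [0.0004 0.1328 0.3786] F [ 0.03 -0.36 -0.65] w 0.999
shift [ 5.3  0.4 38.6] turn [-0.0003 -0.0002 -0.0006]
```

View pics/w1.png

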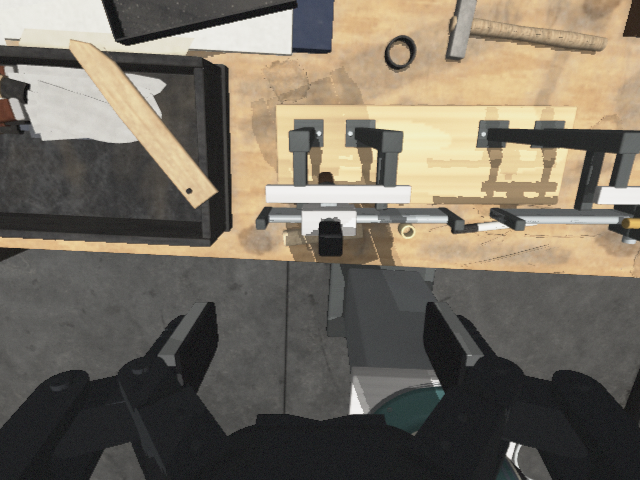

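The block's top face centres near (330,245). The keeper A top spans columns 266–411 and rows 185–202, level in the image, so the yaw is right.

```bash
cat >> h.py <<'E'
def wpix(u,v,z,s=None):  # wrist pixel on plane z -> rack coords (mm)
    c=cams.camera_info("wrist");s=s or robot.state();r=Ro.from_quat(s["tcp_rot"])
    H=c["hand_eye"];o=s["tool_pos"]+r.apply(H[:3,3]);d=r.apply(H[:3,:3]@[(u-c["cx"])/c["fx"],(v-c["cy"])/c["fy"],1])
    p=o+d*(z-o[2])/d[2];return (1e3*(R(RK[2]).T@(p-[RK[0],RK[1],0]))).round(1)
E
python3 - <<'E'
from h import *
for n,u,v,z in [("grip",330,245,.301),("kAin(23,63)",411,193,.245),("kAout(23,177)",266,193,.245),("Aout",258,222,.251),("Ain(0,20)",464,229,.251)]: print(n,wpix(u,v,z))
E
```

```text
grip [  1.  125.3 301. ]
kAin(23,63) [ 24.8  60.4 245. ]
kAout(23,177) [ 24.8 174.3 245. ]
Aout [  2.9 180.7 251. ]
Ain(0,20) [ -2.9  17.7 251. ]
```

```bash
sed -i 's/RK=np.array.*/RK=np.array([.4985,.0990,.0516])/' h.py; python3 -c "
from h import *
togo((0,.1272),.268)"
```

```text
t 2.45 tcp [0.4911 0.2328 0.3794] rack [-0.0005  0.134   0.3794] F [-0.11 -0.52 -0.13] w 1.001
shift [  6.8  -0.4 111.4] turn [-0.0005 -0.0002 -0.0005]
```

Call:
drive_tool --targets "-1 4 0 30 0 0 0;-1 3 0 30 0 0 0;-1 0 0 30 0 0 0;-1 0 0 20 0 0 0;-1 0 0 0 0 0 0"

```text
time_s: 2.87
tool_pos: [0.492, 0.2228, 0.2695]
tcp_rot: [0.725, -0.689, 0.002, -0.003]
ft_force: [-0.7, -0.8, -0.5]
grip_width: 1.0
```

```bash
python3 - <<'E'
from h import *
import cv2
togo((0,.1272),.268)
w=cams.capture("wrist")[150:450,120:520]
cv2.imwrite("pics/w2.png",cv2.resize(w,None,fx=2,fy=2))
E
```

```text
t 2.8667 tcp [0.492  0.2228 0.2695] rack [-1.000e-04  1.239e-01  2.695e-01] F [-0.74 -0.78 -0.55] w 1.0
shift [-3.3 -0.   1.5] turn [-0.0059  0.0015 -0.0005]
```

View pics/w2.png

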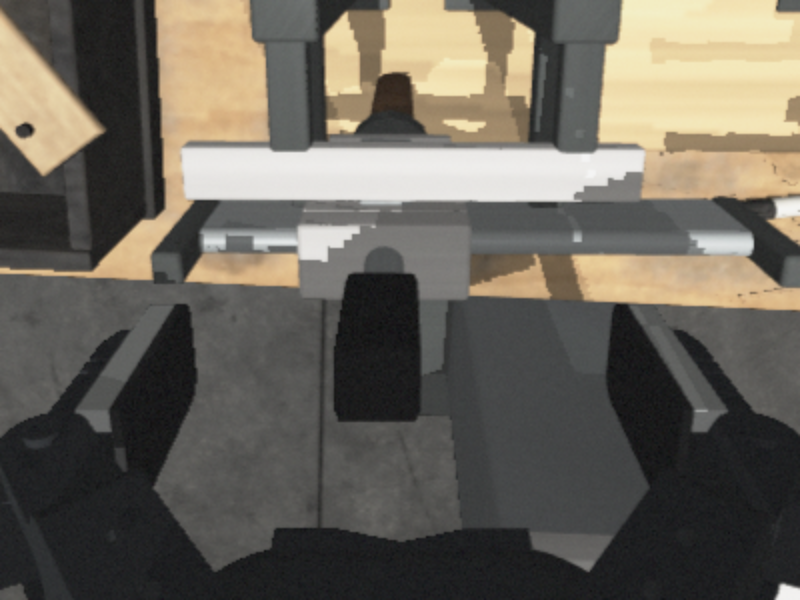

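The grip sits between the pads, about 4 mm towards tool -x. Its top face spans columns 333–420, with the front edge at row 420.

```bash
python3 -c "
from h import *
for u,v in((286.5,360),(330,360)): print(wpix(u,v,.301))
togo((0,.1282),.268)"
```

```text
[ -7.5 136.6 301. ]
[ -7.5 120.3 301. ]
t 2.9167 tcp [0.4924 0.2229 0.2717] rack [0.0003 0.124  0.2717] F [-0.59  0.37  0.46] w 1.0
shift [-4.1  0.3  3.7] turn [-0.0075  0.002  -0.0006]
```

Call:
drive_tool --targets "-1 -4.3 0 3 -0.007 0.002 0;-1 0 0 0 0 0 0;0.3 0 0 0 0 0 0;0.3 0 0 0 0 0 0;0.3 0 0 0 0 0 0;0.3 0 0 0 0 0 0" --newtons 25

```text
time_s: 3.42
tool_pos: [0.4939, 0.2272, 0.2771]
tcp_rot: [0.725, -0.689, 0.002, -0.004]
ft_force: [-0.3, -0.1, -0.7]
grip_width: 0.452
```

```bash
python3 -c "
from h import *
togo((0,.1284),.268)"
```

```text
t 3.4167 tcp [0.4939 0.2272 0.2771] rack [0.002  0.1282 0.2771] F [-0.31 -0.07 -0.67] w 0.452
shift [-0.1  2.1  9. ] turn [-0.0083  0.0028 -0.0016]
```

Call:
drive_tool --targets "0.3 0 1 6 -0.004 0.001 0;0.3 0 1 6 -0.004 0.001 0;0.3 0 0.3 1.4 0 0 0"

```text
time_s: 3.67
tool_pos: [0.4917, 0.2272, 0.2636]
tcp_rot: [0.725, -0.689, -0.0, -0.001]
ft_force: [0.7, 0.8, 0.7]
grip_width: 0.351
```

```bash
python3 -c "
from h import *
togo((0,.1284),.268)"
```

```text
t 3.6667 tcp [0.4917 0.2272 0.2636] rack [-1.000e-04  1.284e-01  2.636e-01] F [0.72 0.78 0.74] w 0.351
shift [-0.  -0.1 -4.4] turn [-0.001   0.0011 -0.0014]
```

Call:
drive_tool --targets "0.35 0 0 -3 0 0 0;0.4 0 0 0 0 0 0"

```text
time_s: 3.83
tool_pos: [0.4914, 0.2271, 0.2656]
tcp_rot: [0.725, -0.689, -0.0, 0.0]
ft_force: [0.7, -1.1, 0.4]
grip_width: 0.296
```

Call:
drive_tool --targets "0.4 0 0 0 0 0 0"

```text
time_s: 3.92
tool_pos: [0.4913, 0.2271, 0.2655]
tcp_rot: [0.725, -0.689, -0.0, 0.0]
ft_force: [-0.8, -0.3, -0.6]
grip_width: 0.3
```

Call:
drive_tool --targets "0.45 0 0 0 0 0 0"

```text
time_s: 4.0
tool_pos: [0.4913, 0.2271, 0.2657]
tcp_rot: [0.725, -0.689, -0.0, 0.0]
ft_force: [-0.1, -0.7, -0.1]
grip_width: 0.27
```

```bash
python3 -c "
from h import *
togo((0,.1284),.268)"
```

```text
t 4.0 tcp [0.4913 0.2271 0.2657] rack [-0.0005  0.1283  0.2657] F [-0.14 -0.73 -0.14] w 0.27
shift [-0.1 -0.5 -2.3] turn [ 0.0007  0.0005 -0.0013]
```

Call:
drive_tool --targets "0.6 0 0 -2 0 0 0;0.7 0 0 0 0 0 0;0.8 0 0 0 0 0 0;1 0 0 0 0 0 0;1 0 0 0 0 0 0;1 0 0 0 0 0 0" --newtons 25

```text
time_s: 4.5
tool_pos: [0.4914, 0.2272, 0.2679]
tcp_rot: [0.725, -0.689, -0.0, 0.0]
ft_force: [-0.3, 0.1, -1.1]
grip_width: 0.183
```

```bash
python3 -c "
from h import *
togo((0,.05),.268)"
```

```text
t 4.5 tcp [0.4914 0.2272 0.2679] rack [-0.0005  0.1283  0.2679] F [-0.28  0.11 -1.15] w 0.183
shift [78.3 -0.6 -0.1] turn [ 0.0007  0.0005 -0.0013]
```

Call:
drive_tool --targets "1 2 0 0 0 0 0;1 4 0 0 0 0 0;1 5 0 0 0 0 0;1 5 0 0 0 0 0"

```text
time_s: 4.83
tool_pos: [0.4921, 0.2108, 0.2679]
tcp_rot: [0.725, -0.689, -0.001, -0.0]
ft_force: [-0.1, 0.8, -1.5]
grip_width: 0.185
```

```bash
python3 -c "
from h import *
togo((0,.05),.268)"
```

```text
t 4.8333 tcp [0.4921 0.2108 0.2679] rack [-0.0006  0.112   0.2679] F [-0.15  0.81 -1.51] w 0.185
shift [62.  -0.6 -0.2] turn [0.0007 0.0013 0.    ]
```

Call:
drive_tool --targets "1 5 0 0 0 0 0;1 5 0 0 0 0 0;1 5 0 0 0 0 0;1 5 0 0 0 0 0;1 5 0 0 0 0 0;1 5 0 0 0 0 0;1 5 0 0 0 0 0;1 5 0 0 0 0 0;1 4 0 0 0 0 0;1 3 0 0 0 0 0;1 2 0 0 0 0 0;1 0 0 0 0 0 0"

```text
time_s: 5.83
tool_pos: [0.4949, 0.1546, 0.2679]
tcp_rot: [0.724, -0.689, -0.001, -0.0]
ft_force: [-0.2, 0.2, -1.3]
grip_width: 0.183
```

```bash
python3 -c "
from h import *
togo((0,.05),.268)"
```

```text
t 5.8333 tcp [0.4949 0.1546 0.2679] rack [-0.0008  0.0557  0.2679] F [-0.24  0.17 -1.3 ] w 0.183
shift [ 5.7 -0.8 -0.1] turn [ 0.0006  0.001  -0.002 ]
```

Now 1 mm rows toward the stop (nominal y = 50), watching the force.

Call:
drive_tool --targets "1 1 0 0 0 0 0;1 1 0 0 0 0 0;1 1 0 0 0 0 0"

```text
time_s: 6.08
tool_pos: [0.495, 0.1517, 0.2679]
tcp_rot: [0.725, -0.689, -0.001, -0.0]
ft_force: [0.2, 0.9, 0.4]
grip_width: 0.18
```

Call:
drive_tool --targets "1 1 0 0 0 0 0;1 0.7 0 0 0 0 0"

```text
time_s: 6.25
tool_pos: [0.4951, 0.15, 0.2679]
tcp_rot: [0.725, -0.689, -0.001, -0.0]
ft_force: [-0.5, 4.8, 0.4]
grip_width: 0.188
```

Call:
drive_tool --targets "1 0.7 0 0 0 0 0;1 0.7 0 0 0 0 0"

```text
time_s: 6.42
tool_pos: [0.4951, 0.1499, 0.268]
tcp_rot: [0.725, -0.689, -0.002, -0.001]
ft_force: [-0.0, 7.4, -1.5]
grip_width: 0.177
```

```bash
sed -i 's/RK=np.array.*/RK=np.array([.4982,.1000,.0516])/' h.py
```

Call:
drive_tool --targets "1 -1 0 0 0 0 0;1 -1.2 0 0 0 0 0;1 0 0 0 0 0 0"

```text
time_s: 6.67
tool_pos: [0.4949, 0.152, 0.2679]
tcp_rot: [0.725, -0.689, -0.002, -0.001]
ft_force: [-0.3, 1.0, 0.6]
grip_width: 0.181
```

Call:
drive_tool --targets "1 0 0 -2 0 0 0;1 0 0 -3 0 0 0;1 0 0 -4 0 0 0"

```text
time_s: 6.92
tool_pos: [0.4946, 0.1518, 0.2763]
tcp_rot: [0.725, -0.689, -0.002, -0.0]
ft_force: [-0.2, 0.5, -3.1]
grip_width: 0.181
```

```bash
python3 -c "
from h import *
togo((0,.052),.296)"
```

```text
t 6.9167 tcp [0.4946 0.1518 0.2763] rack [-0.0009  0.0519  0.2763] F [-0.18  0.5  -3.09] w 0.181
shift [ -0.2  -0.9 -19.7] turn [ 0.0027  0.0029 -0.0001]
```

Call:
drive_tool --targets "1 0 0 -5 0 0 0;1 0 0 -5 0 0 0;1 0 0 -5 0 0 0;1 0 0 -5 0 0 0;1 0 0 0 0 0 0"

```text
time_s: 7.33
tool_pos: [0.4949, 0.1516, 0.2999]
tcp_rot: [0.725, -0.689, -0.002, -0.001]
ft_force: [0.2, -0.4, -1.9]
grip_width: 0.181
```

Call:
drive_tool --targets "1 5 0 0 0 0 0;1 10 0 0 0 0 0;1 12 0 0 0 0 0;1 12 0 0 0 0 0;1 12 0 0 0 0 0;1 12 0 0 0 0 0;1 12 0 0 0 0 0;1 12 0 0 0 0 0;1 12 0 0 0 0 0;1 10 0 0 0 0 0;1 5 0 0 0 0 0;1 0 0 0 0 0 0"

```text
time_s: 8.33
tool_pos: [0.4996, 0.0225, 0.2975]
tcp_rot: [0.724, -0.69, -0.002, 0.001]
ft_force: [0.5, 0.1, -3.6]
grip_width: 0.182
```

```bash
python3 - <<'E'
from h import *
import cv2
togo((-.0009,-.063),.268)
a=cams.capture("wrist")[150:450,120:520]
cv2.imwrite("pics/w3.png",cv2.resize(a,None,fx=2,fy=2))
togo((-.0009,-.063),.268)
E
```

```text
t 8.3333 tcp [0.4996 0.0225 0.2975] rack [-0.0026 -0.0774  0.2975] F [ 0.52  0.06 -3.56] w 0.182
shift [-14.4  -1.8  29.5] turn [ 0.0039  0.0014 -0.0032]
t 8.3833 tcp [0.4995 0.023  0.2975] rack [-0.0026 -0.077   0.2975] F [-0.15  0.11 -2.18] w 0.184
shift [-13.9  -1.8  29.5] turn [ 0.0039  0.0015 -0.0031]
```

View pics/w3.png

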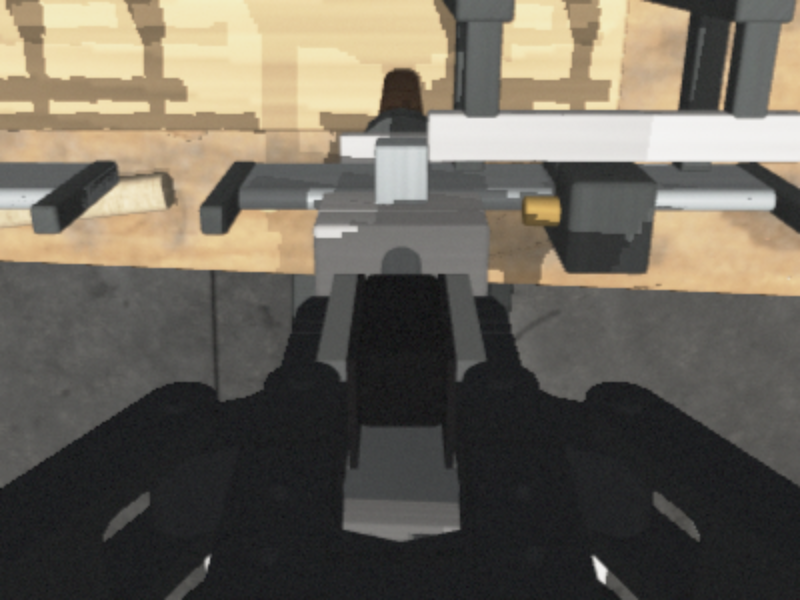

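The carrier is held clear above rail B, about 14 mm too far along. Brass button tip at crop (523,210), block face at about (567,235) and keeper start at column 430.

```bash
python3 - <<'E'
from h import *
f=lambda u,v,z:wpix(120+u/2,150+v/2,z)
print("keeperB corner (30,-85)",f(429,112,.245),"front(16,-85)",f(429,142,.245))
print("Bstop (-4.5,-28)",f(226,234,.251),"(-4.5,-20)",f(202,234,.251), "(4.5,-28)",f(254,163,.251))
print("Astop (-4.5,20)",f(59,234,.251),"(4.5,20)",f(117,163,.251))
print("button tip",f(523,210,.242),"block",f(568,235,.257))
E
```

```text
keeperB corner (30,-85) [ 30.  -85.1 245. ] front(16,-85) [ 21.3 -85.1 245. ]
Bstop (-4.5,-28) [ -4.2 -27.  251. ] (-4.5,-20) [ -4.2 -20.1 251. ] (4.5,-28) [ 17.1 -36.4 251. ]
Astop (-4.5,20) [ -4.1  20.9 251. ] (4.5,20) [ 17.2   1.6 251. ]
button tip [  -0.5 -113.4  242. ] block [  -2.2 -123.5  257. ]
```

Call:
drive_tool --targets "1 -5 -0.8 0 0.002 0.001 -0.002;1 -5 -0.8 0 0.002 0 -0.001;1 -4 -0.5 0 0 0 0;1 0 0 0 0 0 0"

```text
time_s: 8.72
tool_pos: [0.501, 0.0396, 0.2974]
tcp_rot: [0.725, -0.688, -0.0, -0.001]
ft_force: [0.8, -0.1, -2.2]
grip_width: 0.183
```

```bash
python3 -c "
from h import *
togo((-.0003,-.063),.268)"
```

```text
t 8.7167 tcp [0.501  0.0396 0.2974] rack [-0.0003 -0.0605  0.2974] F [ 0.79 -0.09 -2.17] w 0.183
shift [ 2.5 -0.  29.4] turn [-0.0004  0.001   0.0009]
```

Fine spot (y ≈ −60 to −63). Descend, gently near the seat.

Call:
drive_tool --targets "1 1 0 5 0 0 0;1 1 0 6 0 0 0;1 0 0 6 0 0 0;1 0 0 5 0 0 0;1 0 0 0 0 0 0"

```text
time_s: 9.13
tool_pos: [0.501, 0.039, 0.2726]
tcp_rot: [0.726, -0.687, -0.0, -0.0]
ft_force: [-0.4, 0.2, -3.0]
grip_width: 0.181
```

Call:
drive_tool --targets "1 0 0 2 0 0 0;1 0 0 1.5 0 0 0;1 0 0 1 0 0 0"

```text
time_s: 9.38
tool_pos: [0.5009, 0.0387, 0.2678]
tcp_rot: [0.726, -0.687, -0.0, -0.0]
ft_force: [-3.1, -0.2, 10.3]
grip_width: 0.181
```

```bash
python3 -c "
from h import *
togo((-.0003,-.063),.268)"
```

```text
t 9.3833 tcp [0.5009 0.0387 0.2678] rack [-0.0004 -0.0613  0.2678] F [-3.12 -0.23 10.32] w 0.181
shift [ 1.7 -0.1 -0.2] turn [0.0001 0.0011 0.0034]
```

Call:
drive_tool --targets "1 0 0 0 0 0 0;1 0 0 0 0 0 0"

```text
time_s: 9.55
tool_pos: [0.501, 0.0386, 0.2682]
tcp_rot: [0.726, -0.687, -0.0, -0.001]
ft_force: [-1.2, 0.4, -2.6]
grip_width: 0.184
```

Call:
drive_tool --targets "1 0 0 -0.3 0 0 0;1 0 0 0 0 0 0"

```text
time_s: 9.72
tool_pos: [0.5011, 0.0386, 0.2686]
tcp_rot: [0.726, -0.687, -0.0, -0.001]
ft_force: [-0.4, -0.2, -2.2]
grip_width: 0.184
```

To be sure of the "sits on rail B" step, I'll let go briefly so the full weight hangs, then regrip.

Call:
drive_tool --targets "0.4 0 0 0 0 0 0;0.4 0 0 0 0 0 0;0.4 0 0 0 0 0 0;0.4 0 0 0 0 0 0;0.4 0 0 0 0 0 0"

```text
time_s: 10.13
tool_pos: [0.5014, 0.0386, 0.2697]
tcp_rot: [0.726, -0.688, 0.001, -0.001]
ft_force: [0.3, 0.1, -0.1]
grip_width: 0.303
```

```bash
python3 - <<'E'
from h import *
import cv2
togo((-.0003,-.061),.268)
a=cams.capture("scene")[170:400,230:430]
b=cams.capture("wrist")[150:380,170:470]
r=lambda i:cv2.resize(i,None,fx=1.6,fy=1.6,interpolation=cv2.INTER_CUBIC)
cv2.imwrite("pics/c4.png",np.hstack([r(a),r(b)]))
E
```

```text
t 10.1333 tcp [0.5014 0.0386 0.2697] rack [ 1.000e-04 -6.150e-02  2.697e-01] F [ 0.26  0.08 -0.14] w 0.303
shift [-0.5  0.4  1.7] turn [-0.0027  0.001   0.0031]
```

View pics/c4.png

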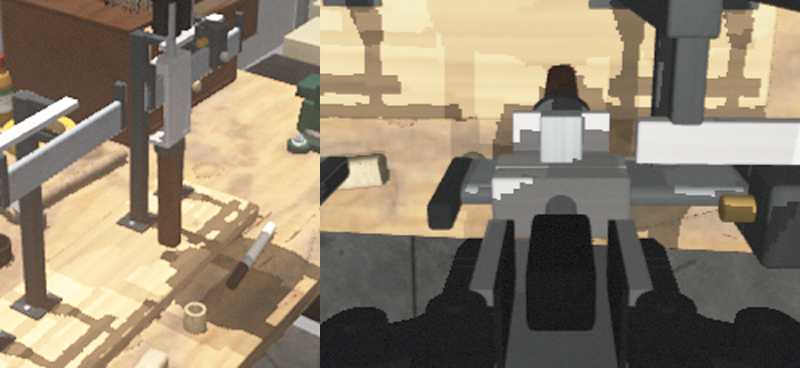

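The carrier hangs upright on rail B beside the inner stop, and the fingers are clear of the grip. Now I'll regrip and slide.

Call:
drive_tool --targets "0.5 0 0 1 0 0 0.003;0.7 0 0 0 0 0 0;1 0 0 0 0 0 0;1 0 0 0 0 0 0;1 0 0 0 0 0 0;1 0 0 0 0 0 0"

```text
time_s: 10.73
tool_pos: [0.5014, 0.0385, 0.2686]
tcp_rot: [0.725, -0.689, 0.001, -0.001]
ft_force: [-0.7, 1.2, 1.1]
grip_width: 0.18
```

Call:
drive_tool --targets "1 2 0 0 0 0 0;1 4 0 0 0 0 0;1 4 0 0 0 0 0;1 4 0 0 0 0 0;1 4 0 0 0 0 0;1 2 0 0 0 0 0;1 0 0 0 0 0 0"

```text
time_s: 11.32
tool_pos: [0.5026, 0.0166, 0.2686]
tcp_rot: [0.725, -0.689, 0.0, -0.002]
ft_force: [1.0, 1.1, 0.5]
grip_width: 0.18
```

```bash
python3 -c "
from h import *
togo((-.0003,-.090),.2687)"
```

```text
t 11.3167 tcp [0.5026 0.0166 0.2686] rack [ 1.000e-04 -8.350e-02  2.686e-01] F [0.97 1.11 0.45] w 0.18
shift [ 6.5  0.4 -0.1] turn [-0.0029  0.0019  0.    ]
```

Call:
drive_tool --targets "1 2 0 0 0 0 0;1 2 0 0 0 0 0;1 1.5 0.2 0 0 0 0;1 1.5 0 0 0 0 0;1 1.5 0 0 0 0 0;1 1.5 0 0 0 0 0"

```text
time_s: 11.82
tool_pos: [0.5029, 0.0062, 0.2686]
tcp_rot: [0.725, -0.688, -0.0, -0.002]
ft_force: [0.8, 5.6, 0.4]
grip_width: 0.18
```

Call:
drive_tool --targets "1 1.5 0 0 0 0 0;1 1.5 0 0 0 0 0"

```text
time_s: 11.98
tool_pos: [0.503, 0.0033, 0.2686]
tcp_rot: [0.725, -0.688, -0.0, -0.002]
ft_force: [0.4, 3.8, 0.6]
grip_width: 0.187
```

```bash
python3 -c "
from h import *
togo((-.0003,-.0995),.2687)"
```

```text
t 11.9833 tcp [0.503  0.0033 0.2686] rack [-2.000e-04 -9.680e-02  2.686e-01] F [0.36 3.83 0.59] w 0.187
shift [ 2.7  0.1 -0.1] turn [-0.0029  0.004   0.001 ]
```

Force is about 4–5 N, so the button is moving. Continue in 0.8 mm rows until the force rises.

Call:
drive_tool --targets "1 0.8 0 0 0 0 0;1 0.8 0 0 0 0 0"

```text
time_s: 12.15
tool_pos: [0.5031, 0.0016, 0.2686]
tcp_rot: [0.725, -0.688, -0.001, -0.002]
ft_force: [-0.0, 3.9, -0.3]
grip_width: 0.182
```

Call:
drive_tool --targets "1 0.8 0 0 0 0 0;1 0.8 0 0 0 0 0"

```text
time_s: 12.32
tool_pos: [0.5032, 0.0002, 0.2686]
tcp_rot: [0.726, -0.688, -0.001, -0.003]
ft_force: [-1.3, 10.9, 2.6]
grip_width: 0.187
```

The force rose to 10.9 N at y = −99.9 mm, which is where I expected the hard stop. Hold, then ease off, release and rise straight up.

Call:
drive_tool --targets "1 0 0 0 0 0 0;1 0 0 0 0 0 0;1 -0.3 0 0 0 0 0;1 0 0 0 0 0 0"

```text
time_s: 12.65
tool_pos: [0.5032, 0.0004, 0.2686]
tcp_rot: [0.726, -0.688, -0.001, -0.003]
ft_force: [0.2, 3.2, 0.2]
grip_width: 0.187
```

Call:
drive_tool --targets "0.5 0 0 0 0 0 0;0.3 0 0 0 0 0 0;0 0 0 0 0 0 0;-0.2 0 0 0 0 0 0;-0.2 0 0 0 0 0 0;-0.2 0 0 0 0 0 0"

```text
time_s: 13.15
tool_pos: [0.5032, -0.0008, 0.2685]
tcp_rot: [0.725, -0.689, -0.0, -0.002]
ft_force: [0.3, -0.7, -0.7]
grip_width: 0.597
```

Call:
drive_tool --targets "-0.2 0 0 -5 0 0 0;-0.2 0 0 -15 0 0 0;-0.2 0 0 -30 0 0 0;-0.2 0 0 -30 0 0 0;-0.2 0 0 -20 0 0 0;-0.2 0 0 0 0 0 0;-0.2 0 0 0 0 0 0"

```text
time_s: 13.73
tool_pos: [0.502, -0.0012, 0.3783]
tcp_rot: [0.725, -0.689, 0.0, -0.002]
ft_force: [-0.0, -0.3, -0.1]
grip_width: 0.6
```

```bash
python3 - <<'E'
from h import *
import cv2
togo((0,-.0995),.2687)
w=cams.capture("wrist")[130:330,170:490]
s=cams.capture("side")[180:390,260:400]
cv2.imwrite("pics/c5.png",np.hstack([cv2.resize(w,(560,350)),cv2.resize(s,(233,350))]))
E
```

```text
t 13.7333 tcp [ 0.502  -0.0012  0.3783] rack [-0.0014 -0.1012  0.3783] F [-0.05 -0.33 -0.14] w 0.6
shift [ -1.5  -1.  109.6] turn [-0.0034  0.0022  0.0001]
```

View pics/c5.png

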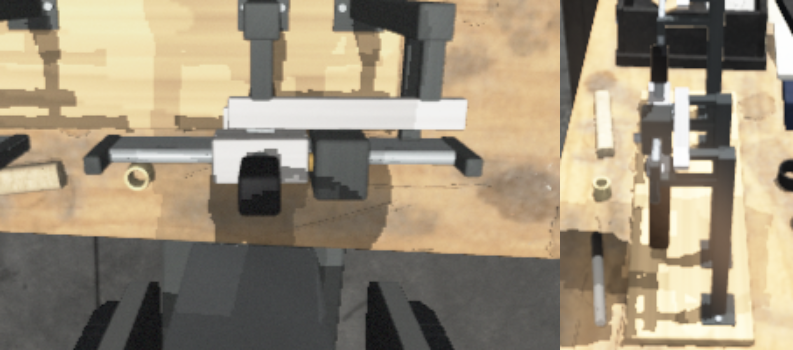

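The carrier hangs upright against the block with only about 2–3 mm of brass showing. The hand is clear and the bystanders are in place, so I'll hand in.

```bash
python3 -c "
from plant import job
print(job.sign_off())"
```

```text
the job is handed in; nothing more can be done
None
```

I finished the job and handed it in at about 14 s of the 72 s allowed; sign-off gives no verdict.

- **Rail A:** I gripped the carrier from above and slid it to the inner end stop, where the push reached 7.4 N. That stop also corrected my rack position.
- **Crossing:** I lifted the carrier about 30 mm over the stops and set it down on rail B at y ≈ -61 mm. The set-down peaked at about 10 N on the wrist. I then let go briefly so its full weight sat on the rail, and regripped.
- **Button:** I slid it under the keeper and pushed the button in at about 4 N. The force rose to 10.9 N at y ≈ -99.9 mm, within half a millimetre of the end of travel predicted from the camera.
- **Last checks:** After release the wrist force was near zero and the hand was about 110 mm above the grasp height. The picture shows the carrier hanging upright on rail B with about 2–3 mm of brass visible. The bystanders look unmoved, though I checked them only by eye.
- **Disagreements:** My first camera estimate of the rack was about 1–3 mm off, and close views and the stop fixed that. The 10.9 N peak was slightly over the 10 N you suggested, but under the roughly 16 N limit.

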